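Three turns on the locked bench slide

TASK

Advance the circuit-board slide by its crank: first swing the shaft-lock lever fully open (away from the crank, to its stop). Then turn the crank clockwise, seen from above, until its handle first lines up with the fixed pointer on the gearbox, and from there give it exactly three more full turns clockwise, stopping in line with the pointer without running past it. Finally swing the lock lever fully back to its locked stop and let go, with the crank still on the pointer, never turning the crank while the lock is on and leaving the spool, jar and beaker where they stand.

Things in the scene. Friction and masses are not known exactly. Their poses are not given: they have to be found in the camera images.
- stage: bench slide fixed to the table: aluminium base 130 (x) x 420 (y) x 14 mm, origin under its centre; y runs along screw and rails. Grey gearbox (top 80 mm up) at y = -120 mm with the crank on it, grey lock block (top 80 mm) at y = +150 mm with the lock lever; between them a carriage (top 68 mm) with a circuit board moves 8 mm along +y per turn. Place and yaw vary
- crank_axis (a point): point on the crank's vertical turning axis, 135 mm above the table (the height to grip the handle); fixed to the slide, axes as stage
- crank_knob (a point): middle of the crank's upright grey handle, 135 mm above the table: round, 26 mm diameter, from 101 to 165 mm above the table, 60 mm from the crank axis, spinning freely about its own axis, so it can be held with a fixed gripper heading; hold it firmly (30 N). The flat steel crank arm below it lies 89 to 99 mm above the table, its hub reaches 104 mm
- pointer (a point): tip of the fixed steel pointer that sticks out of the gearbox and turns up at its end, 100 mm from the crank axis in the slide's +x direction, 94 mm above the table: the handle is in line with it when it lies between it and the axis
- crank (a joint): crank angle in rad, growing clockwise seen from above and not wrapping: negative at the start (-2.8 to -0.9, so the handle still has that far to go to the pointer), 0 when the handle first lines up with the pointer (slide's +x direction), 18.85 after three more full turns. Light friction, about 1.5 N at the handle; stays where it is left
- lock_axis (a point): point on the lock lever's vertical turning axis, 128 mm above the table; fixed to the slide, axes as stage
- lock_knob (a point): the lock lever's upright grey knob: round, 24 mm diameter, from 102 to 144 mm above the table, 80 mm from the lock axis, spinning freely about its own axis, so it too can be held (25 N) with a fixed gripper heading; this point is 128 mm above the table (5 mm above the knob's mid-height). The lever's dark flat arm lies below it, 88 to 98 mm above the table
- lock (a joint): lock lever angle in rad: 0 = locked stop, lever points to the slide's -x; grows clockwise seen from above to 1.4 = open stop, lever points nearly to the slide's +y, away from the crank. Stiff: about 2 N at the knob; stays where it is left
- spool: bystander: grey solder spool standing upright, 64 mm diameter, 50 mm tall, origin under its centre; on the slide's +x side
- jar: bystander: amber jar, 56 mm diameter, 80 mm tall, origin under its centre; on the slide's +x side near the lock block
- beaker: bystander: glass beaker, 64 mm diameter, 75 mm tall, origin under its centre; on the slide's -x side

How it is judged:
On the way, in this order (a step that is already met when the one before it is completed fails the run):
1. the lock lever is swung open, before the crank reaches the pointer (value of joint lock above 1.15 rad and value of joint crank below -0.5 rad), for 0.1 s.
2. with the lock open, the crank has come to rest three full turns past the first meeting with the pointer (value of joint crank between 18.55 and 19.15 rad and velocity of joint crank between -0.2 and 0.2 rad/s and value of joint lock above 1.15 rad), for 0.2 s.
At the end, for the whole second after the job is handed in: The crank rests three full turns past its first meeting with the pointer (18.85 rad, within 0.30 rad or 17 degrees), the lock lever is back within 0.15 rad of its locked stop, and the spool, jar and beaker are within 30 mm of where they stood (value of joint crank between 18.55 and 19.15 rad and value of joint lock below 0.15 rad and velocity of joint crank between -0.1 and 0.1 rad/s and distance of each of spool, jar, beaker from where it was at the start of the episode below 0.03 m); the robot touches nothing.
It fails at once if the crank is run past the pointer by more than 0.5 rad after the third turn (value of joint crank above 19.35 rad).
It fails at once if the crank is turned while the lock is on (value of joint lock below 0.5 rad and (velocity of joint crank above 0.4 rad/s or velocity of joint crank below -0.4 rad/s)).
It fails at once if the spool, jar or beaker is pushed away or knocked over (distance of any of spool, jar, beaker from where it was at the start of the episode above 0.03 m or angle between any of spool, jar, beaker's own z axis and vertical above 0.5 rad).
It also fails if it takes over 72 s, if anything falls off the work surface, if the arm or the gripper's body presses on something with over 40 N, if the wrist force passes 120 N, or if a joint passes its speed limit or range.

ROBOT

A 6-joint arm with a two-finger parallel gripper is mounted at the origin on the work surface. World frame = base frame: x ahead of the robot, y to its left, z up, the work surface at z = 0. Lengths are in m, angles in rad, forces in N, time in s.
With the tool pointing down it reaches from about 0.425 to 0.95 m from the base axis. Payload 3.5 kg.
Tool frame: the origin (TCP) lies midway between the tips of the shut fingers; the grasp point (between the pads) lies 19 mm behind it (ctrl.hold_point_z is the distance from the TCP to the grasp point, in m); z points along the fingers, y is the line along which they close (so a half turn about z gives the same grasp; the last joint's range is limited). The gripper opens to 85 mm and grips with 20 to 120 N. Pads are 22 mm wide; open, the fingers measure 114 mm over their backs; the gripper's body (76 mm by 85 mm) begins 54 mm behind the grasp point. The pads swing forward as they close: fully open they stand 13 mm farther back than shut.
Start: joints at [1.153, 0.286, 1.577, -0, 1.279, -0.15], TCP at [0.179, 0.651, 0.231] pointing down, gripper open.
Joint ranges: [-2.77, 2.77], [-0.9, 2.22], [0.21, 2.48], [-1.53, 4.67], [0.24, 2.81], [-2.84, 2.84]. Speed limits (rad/s): [2.79, 2.79, 3.14, 3.14, 3.14, 3.14].

INTERFACE

Orientations are given as a unit quaternion [x, y, z, w].
In Python, from plant import readout, cams, sign_off, ctrl gives the robot as it stands. The module is installed in compiled form; this text tells all that it offers.
- The arm moves only by the tool step_arm, never from a script. Its argument "increments" is a list of rows, each a list of 2 entries, a list of its own where there are three numbers: the shift along the world's x, y, z in mm, then the turn, a rotation vector about the world's x, y, z in rad. In form: [[[x, y, z], [rx, ry, rz]], ...]. A call has 1 to 8 rows; each row shifts and turns the commanded pose from where the row before left it; what a row does not reach is not made up. A row lasts 1/12 s, in which the tool goes at most 41.7 mm and 7.16 degrees, less where a joint would pass 70% of its speed; a pose out of reach is approached as far as the arm can. A call is refused whole if a number of a shift passes 41.7 or a number of a turn 0.125, either way. A call with a gripper value outside its range is refused whole. "fingers" is the opening, from -1 (shut) to 1 (fully open), set as the call begins (left out, the last holds). The fingers move at their own pace and stop on an object; "grip_force" is the grip in N (left out, the last holds). Time passes only in rows, so rows that do not move let the fingers close. It gives the time, the measured TCP pose, the force, the opening and the grip force at its end, in the units of the state.
- readout.get_state(): the state, without advancing time (a new reading comes with each control period).
- cams.read_camera(name): name is "scene" or "top" or "wrist"; returns the picture (400x640x3 uint8, red, green, blue); there is no depth.
- cams.get_calibration(name): a dict with "fx", "fy", "cx", "cy" (pixels), "distortion" ([k1, k2, p1, p2, k3] as OpenCV has them; the pictures are not rectified), "eye" and "rotation" of the camera in the world; the wrist camera has in their place "T_tool_cam" (4x4, takes a point from camera to tool coordinates, whose origin is the TCP and whose axes are the flange's). Camera axes: x right, y up, looking along -z (the intrinsics and any distortion apply to the point x, -y, -z); pixel columns grow to the right and rows downward; lengths in m; the calibration is good to about 2 mm. A picture is of the moment at which its call begins: read the wrist's pose just before it. get_calibration takes no time and is no camera call.
- sign_off(): hands the job in; it is judged then, once.
The state is a dict: "time": time; "qpos": joint angles; "dq": joint speeds; "joint_efforts": joint torques, N m; "eef_pos": TCP position; "tcp_rot": TCP orientation; "contact_force": force on the tool from outside, world axes, zero at the start; "wrist_torque": the same for the moment, N m; "opening": opening from 0.0 (shut) to 1.0 (fully open); "finger_force": force on a finger pad.
Only numpy, scipy, OpenCV 4.12 (cv2) and the standard library are available. Lean on these libraries where they do the work, as an engineer would, in place of code of your own. Each camera call takes 0.05 s, during which the arm holds its last target. There are 200 camera calls.

## Working session

There is one attempt and no reset: what is moved stays moved. The work goes in short steps, Python scripts to look and compute and a tool call to move; the robot and the scene stay as the last step left them, time stands still between calls to the robot, and variables do not carry over. Pictures are saved under pics/ and viewed, at most 10 in all, crops included, and the job is handed in when it is done.

Besides the shell and the picture viewer there is one more tool, called after "Request:" by a JSON object that holds its "api" and its "payload", one argument or row to a line. step_arm: Moves the arm, as the interface text tells. Its arguments: {"type":"object","properties":{"increments":{"type":"array","items":{"type":"array"}},"fingers":{"type":"number"},"grip_force":{"type":"number"}},"required":["increments"]}

```bash
mkdir -p pics
cat > h.py <<'E'
import numpy as np, cv2
from plant import readout, cams, ctrl
def snap(n,f):
    im=cams.read_camera(n); cv2.imwrite(f,cv2.cvtColor(im,cv2.COLOR_RGB2BGR)); return im
def ray(n,u,v,T=None):
    c=cams.get_calibration(n)
    K=np.array([[c['fx'],0,c['cx']],[0,c['fy'],c['cy']],[0,0,1]])
    x,y=cv2.undistortPoints(np.array([[[u,v]]],float),K,np.array(c['distortion'],float))[0,0]
    return np.array(c['eye']),np.array(c['rotation'])@np.array([x,-y,-1])
def atz(n,u,v,z):
    e,d=ray(n,u,v); return e+d*(z-e[2])/d[2]
def tri(obs):
    A=np.zeros((3,3));b=np.zeros(3)
    for n,u,v in obs:
        e,d=ray(n,u,v);d/=np.linalg.norm(d);P=np.eye(3)-np.outer(d,d);A+=P;b+=P@e
    return np.linalg.solve(A,b)
E
python3 - <<'E'
from h import *
a=snap('top','pics/top.png');b=snap('scene','pics/scene.png')
for n in('top','scene'):
    c=cams.get_calibration(n);print(n,c)
print(readout.get_state(),ctrl.hold_point_z)
E
```

```text
top {'fx': 419.775019577304, 'fy': 419.775019577304, 'cx': 324.00895794856, 'cy': 202.5491910279526, 'distortion': array([-0.06629437,  0.        ,  0.        ,  0.        ,  0.        ]), 'eye': array([0.42762817, 0.06419175, 0.8422642 ]), 'rotation': array([-0.07598078,  0.06486517,  0.71169449, -0.69534911])}
scene {'fx': 472.99930478643034, 'fy': 472.99930478643034, 'cx': 329.92158263749326, 'cy': 199.5963623642208, 'distortion': array([-0.03314359,  0.        ,  0.        ,  0.        ,  0.        ]), 'eye': array([ 1.35666515, -0.02642684,  0.75480211]), 'rotation': array([0.31609466, 0.27802409, 0.60654265, 0.6744574 ])}
{'time': 0.1, 'qpos': array([ 1.15297685e+00,  2.87089051e-01,  1.57802375e+00, -4.68827349e-05,
        1.27857949e+00, -1.49992942e-01]), 'dq': array([ 8.00404768e-04, -8.20478951e-04, -3.26169520e-03,  1.73830921e-03,
       -2.66819726e-06, -3.16340482e-04]), 'joint_efforts': array([-1.79578510e-04, -4.07301164e+01, -2.93697435e+01, -1.96848518e-04,
        3.43443025e-03, -2.47999407e-05]), 'eef_pos': array([0.17836633, 0.6503988 , 0.23008121]), 'tcp_rot': array([ 1.33506599e-01,  9.91047368e-01, -1.01407702e-03, -2.72519501e-04]), 'contact_force': array([ 0.42920693, -0.65196439, -0.45548826]), 'wrist_torque': array([ 0.03136217,  0.00716508, -0.01402344]), 'finger_force': 0.0, 'opening': 0.998083304566705} 0.0187
```

View pics/top.png

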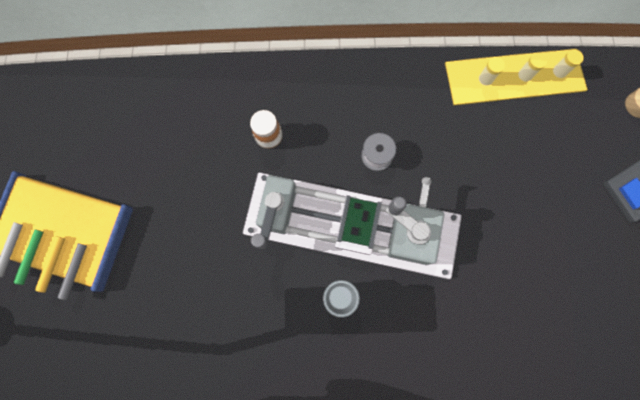

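View pics/scene.png

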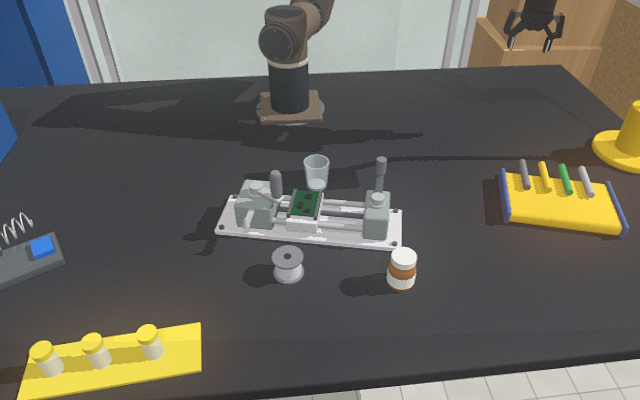

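The top view shows the lock block and its knob at about (258,240), with the lever pivot at (273,200). The crank hub is at (420,232), the handle at (398,205) and the pointer at (426,182). The jar, spool and beaker are at (266,128), (379,150) and (341,298). In the scene view the handle is at (276,183) and the lock knob at (381,165). I'll enlarge both views.

```bash
sed -i "s/np.array(c\['rotation'\])@/Rotation.from_quat(c['rotation']).as_matrix()@/; 1a from scipy.spatial.transform import Rotation" h.py
python3 - <<'E'
import cv2
a=cv2.imread('pics/top.png')[160:290,230:470];cv2.imwrite('pics/topc.png',cv2.resize(a,None,fx=3.33333,fy=3.33333,interpolation=3))
a=cv2.imread('pics/scene.png')[140:260,205:415];cv2.imwrite('pics/scc.png',cv2.resize(a,None,fx=3.8,fy=3.8,interpolation=3))
E
```

```text
(no output)
```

View pics/topc.png

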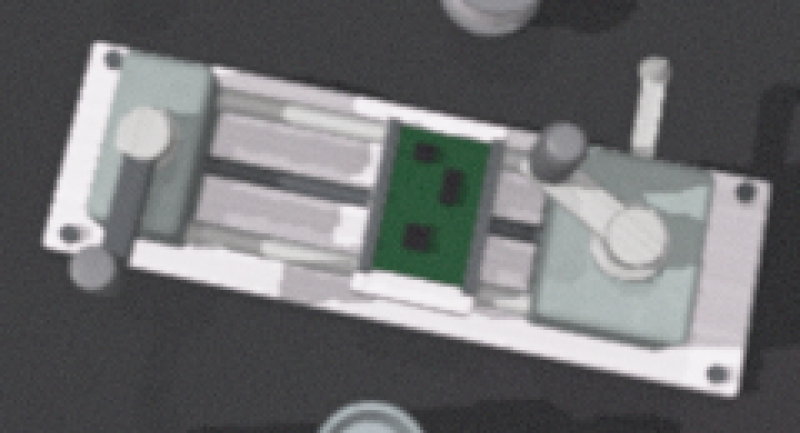

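View pics/scc.png

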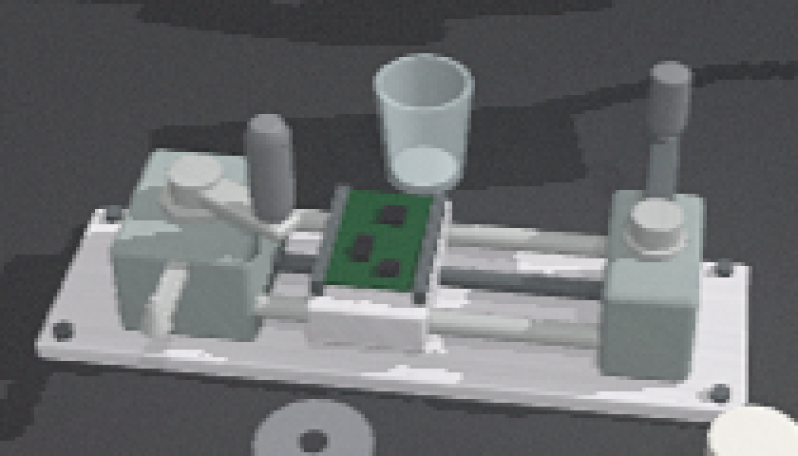

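The enlarged crops show every part clearly, so I'll triangulate now.

Run:
```python
from h import *
t=lambda u,v:('top',230+u/3.33333,160+v/3.33333)
s=lambda u,v:('scene',205+u/3.8,140+v/3.8)
P={'hub':(t(637,236),s(193,168),.104),'handle':(t(565,137),s(268,121),.165),'lockp':(t(144,131),s(657,214),.104),'lknob':(t(93,268),s(672,70),.144),'pointer':(t(655,65),s(178,268),.094)}
for k,(a,b,z) in P.items(): print(k,tri([a,b]).round(4),atz(*a,z).round(4),atz(*b,z).round(4))
C=np.array([atz(*t(*p),.014)[:2] for p in [(95,42),(770,182),(738,396),(43,247)]])
D=np.array([atz(*s(*p),.014)[:2] for p in [(750,265),(738,415),(38,350),(100,210)]])
print(C.mean(0),D.mean(0)); 
for A in (C,):
  v=(A[0]-A[1])+(A[3]-A[2]);print('yaw y-axis',np.degrees(np.arctan2(v[1],v[0]))-90, np.linalg.norm(v)/2)
for n,u,v,z in [('top',379,144,.05),('top',264,120,.08),('top',341,297,.075),('scene',288,256,.05),('scene',404,256,.08),('scene',316,162,.075)]:print(atz(n,u,v,z).round(3))
```

```text
hub [ 0.5219 -0.0954  0.1033] [ 0.5217 -0.0965  0.104 ] [ 0.5232 -0.0941  0.104 ]
handle [ 0.564  -0.0491  0.1655] [ 0.564  -0.0508  0.165 ] [ 0.5639 -0.0475  0.165 ]
lockp [0.5864 0.1675 0.0996] [0.5853 0.1657 0.104 ] [0.5915 0.1674 0.104 ]
lknob [0.5074 0.1877 0.1428] [0.5071 0.1858 0.144 ] [0.5089 0.189  0.144 ]
pointer [ 0.6141 -0.1062  0.1084] [ 0.6176 -0.115   0.094 ] [ 0.5993 -0.1026  0.094 ]
[0.5494461  0.01985186] [0.55642751 0.02350688]
yaw y-axis -13.460595111720096 0.41907627184889795
[ 0.704 -0.037  0.05 ]
[0.748 0.188 0.08 ]
[0.41  0.048 0.075]
[ 0.696 -0.033  0.05 ]
[0.747 0.191 0.08 ]
[0.412 0.049 0.075]
```

Triangulated results: hub H≈(0.522,-0.0955), lock axis L≈(0.586,0.1675), spaced 0.27 m apart as specified. Stage yaw is about -13.8°, and the crank starts near -1.07 rad. The heights match the text. The next move goes above the lock knob at about (0.508,0.187).

Request:
{"api": "step_arm", "payload": {
  "increments": [
    [[20.5,-29,0],[0,0,0]],
    [[20.5,-29,0],[0,0,0]],
    [[20.5,-29,0],[0,0,0]],
    [[20.5,-29,0],[0,0,0]],
    [[20.5,-29,0],[0,0,0]],
    [[20.5,-29,0],[0,0,0]],
    [[20.5,-29,0],[0,0,0]],
    [[20.5,-29,0],[0,0,0]]
  ],
  "fingers": 1,
  "grip_force": 25
}}

```text
time: 0.77
eef_pos: [0.3429, 0.4172, 0.2308]
tcp_rot: [0.133, 0.991, -0.0, -0.0]
contact_force: [0.4, -0.0, 1.0]
opening: 1.004
finger_force: 0.0
```

Request:
{"api": "step_arm", "payload": {
  "increments": [
    [[20.5,-29,0],[0,0,0]],
    [[20.5,-29,0],[0,0,0]],
    [[20.5,-29,0],[0,0,0]],
    [[20.5,-29,0],[0,0,0]],
    [[20.5,-29,0],[0,0,0]],
    [[20.5,-29,0],[0,0,0]],
    [[20.5,-29,0],[0,0,0]],
    [[10,-15,0],[0,0,0]]
  ]
}}

```text
time: 1.43
eef_pos: [0.4976, 0.1979, 0.2309]
tcp_rot: [0.135, 0.991, -0.001, 0.0]
contact_force: [-0.6, 0.1, 0.4]
opening: 1.002
finger_force: 0.0
```

Request:
{"api": "step_arm", "payload": {
  "increments": [
    [[9,-11,0],[0,0,0]],
    [[0,0,0],[0,0,0]]
  ]
}}

```text
time: 1.6
eef_pos: [0.5061, 0.1881, 0.2309]
tcp_rot: [0.135, 0.991, -0.0, -0.0]
contact_force: [-0.6, 0.7, 0.8]
opening: 1.0
finger_force: 0.0
```

Run:
```python
from h import *
s=readout.get_state();snap('wrist','pics/w1.png');c=cams.get_calibration('wrist')
print(s['eef_pos'],s['tcp_rot'],c)
T=np.array(c['T_tool_cam']);R=Rotation.from_quat(s['tcp_rot']).as_matrix()
K=np.array([[c['fx'],0,c['cx']],[0,c['fy'],c['cy']],[0,0,1]])
for nm,p in dict(lknob=(.508,.187,.144),lockp=(.586,.1675,.102),hub=(.522,-.0955,.104)).items():
    q=np.linalg.inv(T)@np.r_[R.T@(np.array(p)-s['eef_pos']),1];q=q[:3]*[1,-1,-1]
    print(nm,q,cv2.projectPoints(q,np.zeros(3),np.zeros(3),K,np.array(c['distortion']))[0].ravel())
```

```text
[0.50614602 0.18809004 0.23088372] [ 1.34998122e-01  9.90845798e-01 -2.98492600e-04 -1.50677773e-04] {'fx': 289.2813405640267, 'fy': 289.2813405640267, 'cx': 318.64730968763604, 'cy': 197.62338594161432, 'distortion': array([-0.0516795,  0.       ,  0.       ,  0.       ,  0.       ]), 'T_tool_cam': array([[ 5.79857579e-04,  9.64266847e-01,  2.64932276e-01,
         6.61984449e-02],
       [ 9.99999726e-01, -4.37221324e-04, -5.97357914e-04,
        -1.98910127e-03],
       [-4.60178392e-04,  2.64932550e-01, -9.64266837e-01,
        -1.41813749e-01],
       [ 0.00000000e+00,  0.00000000e+00,  0.00000000e+00,
         1.00000000e+00]])}
lknob [0.00134486 0.00526627 0.23861981] [320.27765622 204.00757538]
lockp [0.00338316 0.07165555 0.30039812] [321.89566646 266.42383394]
hub [-0.26715767  0.08040306  0.30077368] [ 73.12310576 271.51569565]
```

View pics/w1.png

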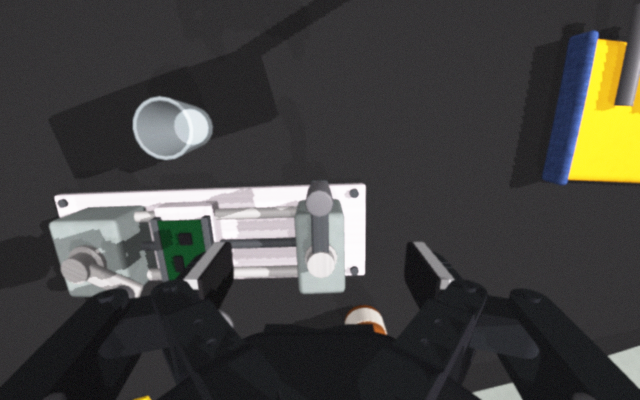

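The knob top shows at (319,203) against a predicted (320,204), so the two agree. The lever pivot is near (321,262). Next I descend and grip.

Request:
{"api": "step_arm", "payload": {
  "increments": [
    [[1,-1,-20],[0,0,0]],
    [[0,0,-25],[0,0,0]],
    [[0,0,-25],[0,0,0]],
    [[0,0,-25],[0,0,0]],
    [[0,0,-17],[0,0,0]],
    [[0,0,-8],[0,0,0]],
    [[0,0,0],[0,0,0]]
  ]
}}

```text
time: 2.23
eef_pos: [0.5037, 0.1899, 0.1089]
tcp_rot: [0.133, 0.991, -0.001, -0.002]
contact_force: [0.5, 0.2, 1.0]
opening: 1.001
finger_force: 0.0
```

Request:
{"api": "step_arm", "payload": {
  "increments": [
    [[0,0,0],[0,0,0]],
    [[0,0,0],[0,0,0]],
    [[0,0,0],[0,0,0]],
    [[0,0,0],[0,0,0]],
    [[0,0,0],[0,0,0]],
    [[0,0,0],[0,0,0]],
    [[0,0,0],[0,0,0]],
    [[0,0,0],[0,0,0]]
  ],
  "fingers": -1,
  "grip_force": 25
}}

```text
time: 2.9
eef_pos: [0.5067, 0.1889, 0.1124]
tcp_rot: [0.134, 0.991, 0.0, 0.001]
contact_force: [-1.9, -1.0, 5.1]
opening: 0.272
finger_force: 25.1
```

Run:
```python
import numpy as np
def arc(r,a0,da,n):
    a=np.radians(a0-da*np.arange(n+1));p=r*np.c_[np.cos(a),np.sin(a)];return np.diff(p,axis=0).round(1).tolist()
print('lock',arc(80,166.2,8,10))
print('crank',arc(60,47.8,61.6/4,4)); print('turn',arc(60,-13.8,15,24))
```

```text
lock [[3.4, 10.6], [4.9, 10.0], [6.2, 9.3], [7.4, 8.3], [8.5, 7.2], [9.4, 5.9], [10.2, 4.6], [10.7, 3.1], [11.0, 1.6], [11.2, 0.0]]
crank [[10.4, -12.3], [6.7, -14.6], [2.6, -15.9], [-1.7, -16.0]]
turn [[-5.7, -14.6], [-9.3, -12.6], [-12.2, -9.8], [-14.3, -6.3], [-15.5, -2.4], [-15.6, 1.7], [-14.6, 5.7], [-12.6, 9.3], [-9.8, 12.2], [-6.3, 14.3], [-2.4, 15.5], [1.7, 15.6], [5.7, 14.6], [9.3, 12.6], [12.2, 9.8], [14.3, 6.3], [15.5, 2.4], [15.6, -1.7], [14.6, -5.7], [12.6, -9.3], [9.8, -12.2], [6.3, -14.3], [2.4, -15.5], [-1.7, -15.6]]
```

Request:
{"api": "step_arm", "payload": {
  "increments": [
    [[3.4,10.6,0],[0,0,0]],
    [[4.9,10,0],[0,0,0]],
    [[6.2,9.3,0],[0,0,0]],
    [[7.4,8.3,0],[0,0,0]],
    [[8.5,7.2,0],[0,0,0]]
  ]
}}

```text
time: 3.32
eef_pos: [0.5378, 0.234, 0.1124]
tcp_rot: [0.133, 0.991, -0.001, 0.001]
contact_force: [0.9, -5.3, 5.4]
opening: 0.271
finger_force: 25.2
```

Request:
{"api": "step_arm", "payload": {
  "increments": [
    [[9.4,5.9,0],[0,0,0]],
    [[10.2,4.6,0],[0,0,0]],
    [[10.7,3.1,0],[0,0,0]],
    [[11,1.6,0],[0,0,0]],
    [[11,0,0],[0,0,0]],
    [[0,0,0],[0,0,0]],
    [[0,0,0],[0,0,0]],
    [[0,0,0],[0,0,0]]
  ]
}}

```text
time: 3.98
eef_pos: [0.5893, 0.2484, 0.1124]
tcp_rot: [0.133, 0.991, -0.001, -0.0]
contact_force: [-2.9, -4.1, 7.9]
opening: 0.271
finger_force: 25.4
```

Request:
{"api": "step_arm", "payload": {
  "increments": [
    [[4,0,0],[0,0,0]],
    [[0,0,0],[0,0,0]],
    [[0,0,0],[0,0,0]]
  ]
}}

```text
time: 4.23
eef_pos: [0.5896, 0.2485, 0.1123]
tcp_rot: [0.133, 0.991, -0.002, -0.005]
contact_force: [-13.0, -5.4, 13.4]
opening: 0.272
finger_force: 26.1
```

Request:
{"api": "step_arm", "payload": {
  "increments": [
    [[0,0,0],[0,0,0]],
    [[0,0,0],[0,0,0]],
    [[0,0,0],[0,0,0]],
    [[0,0,0],[0,0,0]],
    [[0,0,0],[0,0,0]],
    [[0,0,0],[0,0,0]]
  ],
  "fingers": 1
}}

```text
time: 4.73
eef_pos: [0.5928, 0.2496, 0.111]
tcp_rot: [0.134, 0.991, -0.0, -0.0]
contact_force: [1.0, -0.1, -0.0]
opening: 1.001
finger_force: 0.0
```

Request:
{"api": "step_arm", "payload": {
  "increments": [
    [[0,0,15],[0,0,0]],
    [[0,0,30],[0,0,0]],
    [[0,0,40],[0,0,0]],
    [[0,0,36],[0,0,0]],
    [[-4,-36,0],[0,0,0]],
    [[-4,-38,0],[0,0,0]],
    [[-4,-38,0],[0,0,0]],
    [[-4,-38,0],[0,0,0]]
  ]
}}

```text
time: 5.4
eef_pos: [0.5765, 0.0984, 0.2326]
tcp_rot: [0.133, 0.991, 0.0, 0.0]
contact_force: [0.8, 0.1, -0.5]
opening: 0.998
finger_force: 0.0
```

Request:
{"api": "step_arm", "payload": {
  "increments": [
    [[-4,-38,0],[0,0,0]],
    [[-4,-38,0],[0,0,0]],
    [[-4,-38,0],[0,0,0]],
    [[-3,-30,0],[0,0,0]],
    [[0,0,0],[0,0,0]],
    [[0,0,0],[0,0,0]]
  ]
}}

```text
time: 5.9
eef_pos: [0.5617, -0.0459, 0.2323]
tcp_rot: [0.135, 0.991, 0.0, 0.0]
contact_force: [0.5, 0.9, 0.3]
opening: 0.999
finger_force: 0.0
```

Run:
```python
from h import *
s=readout.get_state();snap('wrist','pics/w2.png');c=cams.get_calibration('wrist')
T=np.array(c['T_tool_cam']);R=Rotation.from_quat(s['tcp_rot']).as_matrix()
K=np.array([[c['fx'],0,c['cx']],[0,c['fy'],c['cy']],[0,0,1]])
print(s['eef_pos'])
for nm,p in dict(handle=(.563,-.050,.165),hub=(.522,-.0955,.104),pt=(.619,-.119,.094),lk=(.591,.248,.144)).items():
    q=np.linalg.inv(T)@np.r_[R.T@(np.array(p)-s['eef_pos']),1];q=q[:3]*[1,-1,-1]
    print(nm,q,cv2.projectPoints(q,np.zeros(3),np.zeros(3),K,np.array(c['distortion']))[0].ravel())
```

```text
[ 0.56169315 -0.045935    0.23231666]
handle [-0.00173744  0.01068613  0.2198148 ] [316.36108997 211.68481891]
hub [-0.05659031 -0.03183917  0.27134159] [258.49408047 163.77962414]
pt [-0.05332021  0.061695    0.30742366] [268.65616973 255.46643172]
lk [ 0.2928888  -0.04572103  0.22634273] [659.79696136 144.36865199]
```

View pics/w2.png

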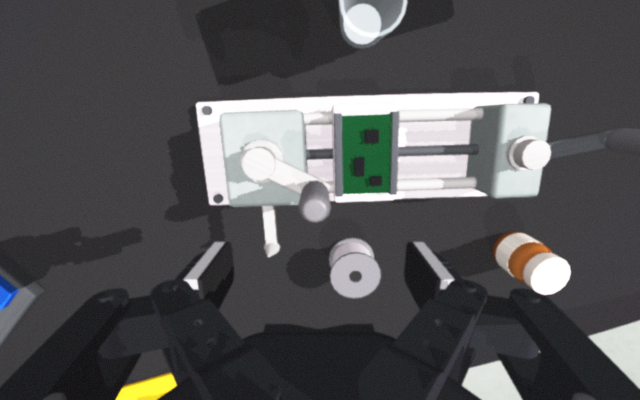

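The handle top is at (316,205), the hub at (259,161) and the pointer tip at (270,247). The lever has been swung to its stop. Wrist view and lock motion both give H≈(0.520,-0.094), which puts the handle at about (0.560,-0.0495). Descending and gripping the handle.

Request:
{"api": "step_arm", "payload": {
  "increments": [
    [[-1.5,-3.5,-16],[0,0,0]],
    [[0,0,-25],[0,0,0]],
    [[0,0,-25],[0,0,0]],
    [[0,0,-25],[0,0,0]],
    [[0,0,-17],[0,0,0]],
    [[0,0,-8],[0,0,0]],
    [[0,0,0],[0,0,0]]
  ]
}}

```text
time: 6.53
eef_pos: [0.5589, -0.0462, 0.1139]
tcp_rot: [0.133, 0.991, 0.0, -0.002]
contact_force: [-0.6, 0.1, -0.2]
opening: 1.0
finger_force: 0.0
```

Request:
{"api": "step_arm", "payload": {
  "increments": [
    [[0,0,0],[0,0,0]],
    [[0,0,0],[0,0,0]],
    [[0,0,0],[0,0,0]],
    [[0,0,0],[0,0,0]],
    [[0,0,0],[0,0,0]],
    [[0,0,0],[0,0,0]],
    [[0,0,0],[0,0,0]],
    [[0,0,0],[0,0,0]]
  ],
  "fingers": -1,
  "grip_force": 30
}}

```text
time: 7.2
eef_pos: [0.5608, -0.0486, 0.1177]
tcp_rot: [0.133, 0.991, -0.001, 0.001]
contact_force: [-3.8, -1.3, 6.0]
opening: 0.294
finger_force: 29.7
```

Request:
{"api": "step_arm", "payload": {
  "increments": [
    [[10.4,-12.3,0],[0,0,0]],
    [[6.7,-14.6,0],[0,0,0]],
    [[2.6,-15.9,0],[0,0,0]],
    [[-1.7,-16,0],[0,0,0]],
    [[0,0,0],[0,0,0]],
    [[0,0,0],[0,0,0]],
    [[0,0,0],[0,0,0]]
  ]
}}

```text
time: 7.78
eef_pos: [0.5802, -0.1083, 0.1177]
tcp_rot: [0.134, 0.991, -0.001, 0.003]
contact_force: [5.7, -2.2, 3.9]
opening: 0.297
finger_force: 29.6
```

Request:
{"api": "step_arm", "payload": {
  "increments": [
    [[-5.7,-14.6,0],[0,0,0]],
    [[-9.3,-12.6,0],[0,0,0]],
    [[-12.2,-9.8,0],[0,0,0]],
    [[-14.3,-6.3,0],[0,0,0]],
    [[-15.5,-2.4,0],[0,0,0]],
    [[-15.6,1.7,0],[0,0,0]],
    [[0,0,0],[0,0,0]],
    [[0,0,0],[0,0,0]]
  ]
}}

```text
time: 8.45
eef_pos: [0.505, -0.1519, 0.1176]
tcp_rot: [0.133, 0.991, -0.001, -0.0]
contact_force: [-2.9, -5.3, 8.2]
opening: 0.296
finger_force: 30.4
```

Request:
{"api": "step_arm", "payload": {
  "increments": [
    [[-14.6,5.7,0],[0,0,0]],
    [[-12.6,9.3,0],[0,0,0]],
    [[-9.8,12.2,0],[0,0,0]],
    [[-6.3,14.3,0],[0,0,0]],
    [[-2.4,15.5,0],[0,0,0]],
    [[1.7,15.6,0],[0,0,0]],
    [[0,0,0],[0,0,0]],
    [[0,0,0],[0,0,0]]
  ]
}}

```text
time: 9.12
eef_pos: [0.4642, -0.0777, 0.1176]
tcp_rot: [0.133, 0.991, -0.0, 0.004]
contact_force: [7.7, -1.3, 2.8]
opening: 0.296
finger_force: 31.5
```

Request:
{"api": "step_arm", "payload": {
  "increments": [
    [[5.7,14.6,0],[0,0,0]],
    [[9.3,12.6,0],[0,0,0]],
    [[12.2,9.8,0],[0,0,0]],
    [[14.3,6.3,0],[0,0,0]],
    [[15.5,2.4,0],[0,0,0]],
    [[15.6,-1.7,0],[0,0,0]],
    [[0,0,0],[0,0,0]],
    [[0,0,0],[0,0,0]]
  ]
}}

```text
time: 9.78
eef_pos: [0.5357, -0.0359, 0.1176]
tcp_rot: [0.133, 0.991, -0.002, 0.001]
contact_force: [0.0, -6.4, 7.8]
opening: 0.296
finger_force: 32.0
```

Request:
{"api": "step_arm", "payload": {
  "increments": [
    [[14.6,-5.7,0],[0,0,0]],
    [[12.6,-9.3,0],[0,0,0]],
    [[9.8,-12.2,0],[0,0,0]],
    [[6.3,-14.3,0],[0,0,0]],
    [[2.4,-15.5,0],[0,0,0]],
    [[-1.7,-15.6,0],[0,0,0]],
    [[0,0,0],[0,0,0]],
    [[0,0,0],[0,0,0]]
  ]
}}

```text
time: 10.45
eef_pos: [0.5802, -0.1082, 0.1177]
tcp_rot: [0.134, 0.991, -0.001, 0.003]
contact_force: [4.9, -2.5, 5.3]
opening: 0.297
finger_force: 31.6
```

One turn is done, and the measured circle is centred at about (0.521,-0.0935). Two more turns.

Request:
{"api": "step_arm", "payload": {
  "increments": [
    [[-5.7,-14.6,0],[0,0,0]],
    [[-9.3,-12.6,0],[0,0,0]],
    [[-12.2,-9.8,0],[0,0,0]],
    [[-14.3,-6.3,0],[0,0,0]],
    [[-15.5,-2.4,0],[0,0,0]],
    [[-15.6,1.7,0],[0,0,0]],
    [[0,0,0],[0,0,0]],
    [[0,0,0],[0,0,0]]
  ]
}}

```text
time: 11.12
eef_pos: [0.5049, -0.1519, 0.1176]
tcp_rot: [0.133, 0.991, -0.002, -0.0]
contact_force: [-4.0, -4.4, 7.4]
opening: 0.297
finger_force: 32.1
```

Request:
{"api": "step_arm", "payload": {
  "increments": [
    [[-14.6,5.7,0],[0,0,0]],
    [[-12.6,9.3,0],[0,0,0]],
    [[-9.8,12.2,0],[0,0,0]],
    [[-6.3,14.3,0],[0,0,0]],
    [[-2.4,15.5,0],[0,0,0]],
    [[1.7,15.6,0],[0,0,0]],
    [[0,0,0],[0,0,0]],
    [[0,0,0],[0,0,0]]
  ]
}}

```text
time: 11.78
eef_pos: [0.4642, -0.0777, 0.1177]
tcp_rot: [0.133, 0.991, -0.0, 0.004]
contact_force: [7.7, -1.0, 3.9]
opening: 0.294
finger_force: 31.6
```

Request:
{"api": "step_arm", "payload": {
  "increments": [
    [[5.7,14.6,0],[0,0,0]],
    [[9.3,12.6,0],[0,0,0]],
    [[12.2,9.8,0],[0,0,0]],
    [[14.3,6.3,0],[0,0,0]],
    [[15.5,2.4,0],[0,0,0]],
    [[15.6,-1.7,0],[0,0,0]],
    [[0,0,0],[0,0,0]],
    [[0,0,0],[0,0,0]]
  ]
}}

```text
time: 12.45
eef_pos: [0.5356, -0.0359, 0.1176]
tcp_rot: [0.133, 0.991, -0.002, 0.001]
contact_force: [-0.9, -6.1, 8.0]
opening: 0.297
finger_force: 32.2
```

Request:
{"api": "step_arm", "payload": {
  "increments": [
    [[14.6,-5.7,0],[0,0,0]],
    [[12.6,-9.3,0],[0,0,0]],
    [[9.8,-12.2,0],[0,0,0]],
    [[6.3,-14.3,0],[0,0,0]],
    [[2.4,-15.5,0],[0,0,0]],
    [[-1.7,-15.6,0],[0,0,0]],
    [[0,0,0],[0,0,0]],
    [[0,0,0],[0,0,0]]
  ]
}}

```text
time: 13.12
eef_pos: [0.5803, -0.1082, 0.1177]
tcp_rot: [0.134, 0.991, -0.001, 0.003]
contact_force: [5.2, -3.6, 4.2]
opening: 0.294
finger_force: 31.8
```

Request:
{"api": "step_arm", "payload": {
  "increments": [
    [[-5.7,-14.6,0],[0,0,0]],
    [[-9.3,-12.6,0],[0,0,0]],
    [[-12.2,-9.8,0],[0,0,0]],
    [[-14.3,-6.3,0],[0,0,0]],
    [[-15.5,-2.4,0],[0,0,0]],
    [[-15.6,1.7,0],[0,0,0]],
    [[0,0,0],[0,0,0]],
    [[0,0,0],[0,0,0]]
  ]
}}

```text
time: 13.78
eef_pos: [0.505, -0.1519, 0.1176]
tcp_rot: [0.133, 0.991, -0.002, -0.0]
contact_force: [-2.4, -4.9, 8.6]
opening: 0.3
finger_force: 32.2
```

Request:
{"api": "step_arm", "payload": {
  "increments": [
    [[-14.6,5.7,0],[0,0,0]],
    [[-12.6,9.3,0],[0,0,0]],
    [[-9.8,12.2,0],[0,0,0]],
    [[-6.3,14.3,0],[0,0,0]],
    [[-2.4,15.5,0],[0,0,0]],
    [[1.7,15.6,0],[0,0,0]],
    [[0,0,0],[0,0,0]],
    [[0,0,0],[0,0,0]]
  ]
}}

```text
time: 14.45
eef_pos: [0.4642, -0.0777, 0.1176]
tcp_rot: [0.133, 0.991, -0.0, 0.004]
contact_force: [6.5, -0.4, 3.6]
opening: 0.291
finger_force: 31.7
```

Request:
{"api": "step_arm", "payload": {
  "increments": [
    [[5.7,14.6,0],[0,0,0]],
    [[9.3,12.6,0],[0,0,0]],
    [[12.2,9.8,0],[0,0,0]],
    [[14.3,6.3,0],[0,0,0]],
    [[15.5,2.4,0],[0,0,0]],
    [[15.6,-1.7,0],[0,0,0]],
    [[0,0,0],[0,0,0]],
    [[0,0,0],[0,0,0]]
  ]
}}

```text
time: 15.12
eef_pos: [0.5356, -0.0359, 0.1176]
tcp_rot: [0.133, 0.991, -0.002, 0.001]
contact_force: [-1.2, -6.4, 7.5]
opening: 0.291
finger_force: 32.2
```

Request:
{"api": "step_arm", "payload": {
  "increments": [
    [[14.6,-5.7,0],[0,0,0]],
    [[12.6,-9.3,0],[0,0,0]],
    [[9.8,-12.2,0],[0,0,0]],
    [[6.3,-14.3,0],[0,0,0]],
    [[2.4,-15.5,0],[0,0,0]],
    [[-1.7,-15.6,0],[0,0,0]],
    [[0,0,0],[0,0,0]],
    [[0,0,0],[0,0,0]]
  ]
}}

```text
time: 15.78
eef_pos: [0.5803, -0.1082, 0.1177]
tcp_rot: [0.134, 0.991, -0.001, 0.003]
contact_force: [5.6, -3.2, 4.1]
opening: 0.299
finger_force: 31.8
```

Request:
{"api": "step_arm", "payload": {
  "increments": [
    [[0,0,0],[0,0,0]],
    [[0,0,0],[0,0,0]],
    [[0,0,0],[0,0,0]],
    [[0,0,0],[0,0,0]],
    [[0,0,0],[0,0,0]],
    [[0,0,0],[0,0,0]]
  ],
  "fingers": 1
}}

```text
time: 16.28
eef_pos: [0.5778, -0.1064, 0.1158]
tcp_rot: [0.133, 0.991, 0.0, -0.001]
contact_force: [-0.5, 0.8, -0.4]
opening: 0.997
finger_force: 0.0
```

Request:
{"api": "step_arm", "payload": {
  "increments": [
    [[0,0,15],[0,0,0]],
    [[0,0,30],[0,0,0]],
    [[0,0,40],[0,0,0]],
    [[0,0,36],[0,0,0]],
    [[-30,20,0],[0,0,0]],
    [[0,0,0],[0,0,0]],
    [[0,0,0],[0,0,0]]
  ]
}}

```text
time: 16.87
eef_pos: [0.5475, -0.0861, 0.2378]
tcp_rot: [0.133, 0.991, -0.0, 0.0]
contact_force: [0.5, 0.3, -0.4]
opening: 1.001
finger_force: 0.0
```

Run:
```python
from h import *
s=readout.get_state();snap('wrist','pics/w3.png');print(s['eef_pos'])
```

```text
[ 0.54751669 -0.08605408  0.23781773]
```

View pics/w3.png

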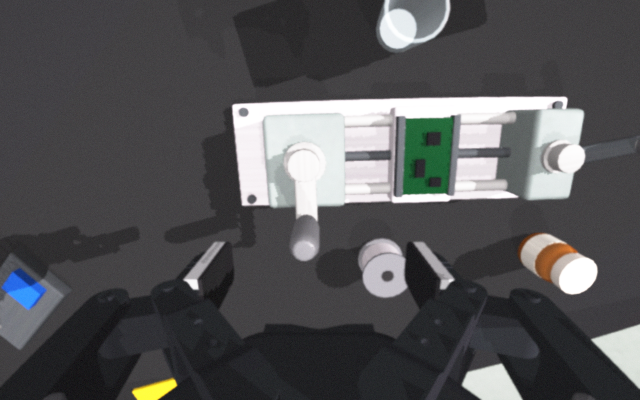

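The crank arm runs from (303,160) to (305,240), square to the rails and covering the pointer, so it is aligned. The next move goes back to the lock knob at about (0.590,0.2485).

Request:
{"api": "step_arm", "payload": {
  "increments": [
    [[4,33,0],[0,0,0]],
    [[4,33,0],[0,0,0]],
    [[4,33,0],[0,0,0]],
    [[4,33,0],[0,0,0]],
    [[4,33,0],[0,0,0]],
    [[4,33,0],[0,0,0]],
    [[4,33,0],[0,0,0]],
    [[4,33,0],[0,0,0]]
  ]
}}

```text
time: 17.58
eef_pos: [0.581, 0.1786, 0.2364]
tcp_rot: [0.134, 0.991, -0.0, -0.0]
contact_force: [1.0, -0.3, 0.3]
opening: 0.999
finger_force: 0.0
```

Request:
{"api": "step_arm", "payload": {
  "increments": [
    [[4,33,0],[0,0,0]],
    [[4,33,0],[0,0,0]],
    [[2,4.5,-25],[0,0,0]],
    [[0,0,-30],[0,0,0]],
    [[0,0,-30],[0,0,0]],
    [[0,0,-25],[0,0,0]],
    [[0,0,-17],[0,0,0]],
    [[0,0,0],[0,0,0]]
  ]
}}

```text
time: 18.25
eef_pos: [0.5874, 0.2467, 0.1037]
tcp_rot: [0.134, 0.991, -0.002, -0.005]
contact_force: [-0.5, -0.2, -0.2]
opening: 1.0
finger_force: 0.0
```

Request:
{"api": "step_arm", "payload": {
  "increments": [
    [[0,0,0],[0,0,0]],
    [[0,0,0],[0,0,0]],
    [[0,0,0],[0,0,0]],
    [[0,0,0],[0,0,0]],
    [[0,0,0],[0,0,0]],
    [[0,0,0],[0,0,0]],
    [[0,0,0],[0,0,0]],
    [[0,0,0],[0,0,0]]
  ],
  "fingers": -1,
  "grip_force": 25
}}

```text
time: 18.92
eef_pos: [0.5911, 0.2478, 0.112]
tcp_rot: [0.133, 0.991, 0.0, 0.001]
contact_force: [-1.1, -1.3, 5.6]
opening: 0.267
finger_force: 25.8
```

Gripped. Now I swing it back along the arc, with a small push at the end.

Request:
{"api": "step_arm", "payload": {
  "increments": [
    [[-11.2,0,0],[0,0,0]],
    [[-11,-1.6,0],[0,0,0]],
    [[-10.7,-3.1,0],[0,0,0]],
    [[-10.2,-4.6,0],[0,0,0]],
    [[-9.4,-5.9,0],[0,0,0]]
  ]
}}

```text
time: 19.33
eef_pos: [0.5393, 0.233, 0.112]
tcp_rot: [0.133, 0.991, 0.001, 0.003]
contact_force: [3.7, -0.8, 3.6]
opening: 0.276
finger_force: 25.7
```

Request:
{"api": "step_arm", "payload": {
  "increments": [
    [[-8.5,-7.2,0],[0,0,0]],
    [[-7.4,-8.3,0],[0,0,0]],
    [[-6.2,-9.3,0],[0,0,0]],
    [[-4.9,-10,0],[0,0,0]],
    [[-3.4,-10.6,0],[0,0,0]],
    [[0,0,0],[0,0,0]],
    [[0,0,0],[0,0,0]],
    [[0,0,0],[0,0,0]]
  ]
}}

```text
time: 20.0
eef_pos: [0.5081, 0.1866, 0.1119]
tcp_rot: [0.134, 0.991, 0.0, 0.001]
contact_force: [-0.7, -1.0, 8.1]
opening: 0.271
finger_force: 26.1
```

Request:
{"api": "step_arm", "payload": {
  "increments": [
    [[-1,-3.5,0],[0,0,0]],
    [[0,0,0],[0,0,0]],
    [[0,0,0],[0,0,0]]
  ]
}}

```text
time: 20.25
eef_pos: [0.508, 0.1861, 0.112]
tcp_rot: [0.134, 0.991, 0.004, 0.002]
contact_force: [2.8, 9.3, 4.9]
opening: 0.271
finger_force: 26.3
```

The lever is at its stop: 9 N of reaction and no further movement. Releasing and raising.

Request:
{"api": "step_arm", "payload": {
  "increments": [
    [[0,0,0],[0,0,0]],
    [[0,0,0],[0,0,0]],
    [[0,0,0],[0,0,0]],
    [[0,0,0],[0,0,0]],
    [[0,0,0],[0,0,0]],
    [[0,0,0],[0,0,0]]
  ],
  "fingers": 1
}}

```text
time: 20.75
eef_pos: [0.5061, 0.1833, 0.1099]
tcp_rot: [0.134, 0.991, -0.0, -0.0]
contact_force: [0.3, 0.2, -0.2]
opening: 0.995
finger_force: 0.0
```

Request:
{"api": "step_arm", "payload": {
  "increments": [
    [[0,0,15],[0,0,0]],
    [[0,0,30],[0,0,0]],
    [[0,0,40],[0,0,0]],
    [[0,0,40],[0,0,0]],
    [[0,0,0],[0,0,0]],
    [[0,0,0],[0,0,0]],
    [[0,0,0],[0,0,0]]
  ]
}}

```text
time: 21.33
eef_pos: [0.5061, 0.1835, 0.235]
tcp_rot: [0.134, 0.991, -0.0, -0.0]
contact_force: [-0.9, 0.4, -0.3]
opening: 1.0
finger_force: 0.0
```

Run:
```python
from h import *
a=snap('wrist','pics/w4.png');b=snap('scene','pics/s2.png')
```

```text
(no output)
```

View pics/w4.png

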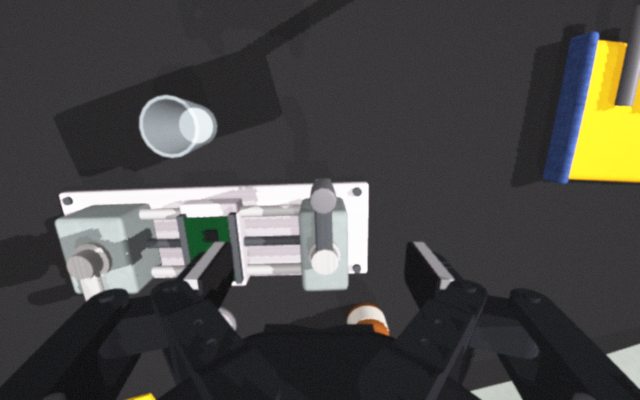

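The lever is back at the locked position, with its knob at (323,197) and pivot at (323,260). The crank arm is still square to the rails at (90,285), the gripper is clear, and the beaker and jar have not moved. I'm handing the job in.

```bash
python3 -c "
from plant import sign_off
print(sign_off())"
```

```text
the job is handed in; nothing more can be done
None
```

I opened the lock, turned the crank to the pointer and three full turns past it, swung the lock back to its stop and let go, then handed the job in at about 21 s of the 72 s allowed; no verdict was returned.

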